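Find the flush release on the coin counter and open its hopper lid

TASK

Open the coin counter's blue hopper lid so that coins can be poured in: feel lightly along the dark flat panel in front of the lid for the flush recessed release button, and press it in until the lid springs up. Then push the lid back on its hinge with the fingertips, past upright, so that it stands open by itself, and leave the jar, the basket and the two coin stacks where they are.

Things in the scene. Friction and masses are not known exactly. Their poses are not given: they have to be found in the camera images.
- counter: Fixed bench coin counter, off-white housing 320 mm deep (x), 400 wide (y), 150 high; origin at the centre of its underside. Axes: z up, x from its front (robot side: keys, display, coin cups) to its back, y to the left. On top, from the front: sloping keys and display, dark panel, blue hopper lid.
- panel (a point): Middle of the dark, flat, level, rigid panel on the coin counter, on its surface, 150 mm above the table; same axes as counter. The panel spans x -50 to +60 mm and y -200 to +200 mm from here. The release button is let into it on the centre line x = 0; its place along y differs from machine to machine, -55 to +55 mm, and is not given: feel or look for it.
- release (a joint): Depth (m) of the release button, 0 at rest, 0.012 at the bottom. A push plate 43 (x) by 47 mm (y), a little lighter than the panel, its face 2 mm below the panel's surface. It gives straight down against a spring (about 3 N at first, 9 N at the bottom), lets the lid go at about 0.004, that is 6 mm below the panel's surface, and comes back up when let go.
- lid_hinge (a point): Middle of the lid's hinge line (along y) at its back edge, in mid-thickness, 147.5 mm above the table, 198 mm behind panel; same axes, fixed. The shut lid is a blue plate 236 mm wide, 5 mm thick, reaching 135 mm from the hinge towards the robot, flush with the panel; its free edge then lies 63 mm behind the panel's centre line.
- lid_edge (a point): Middle of the lid's free edge (the edge nearest the robot when shut), in mid-thickness, 135 mm from the hinge line; it moves with the lid.
- lid (a joint): Lid angle (rad): 0 shut and caught, grows as the free edge rises and swings back away from the robot, 1.57 upright, 1.95 at its stop. Freed by the button, it springs up by itself to about 1.15 and stays; the stiff hinge holds it wherever it is left. Its free edge can then be pushed away from the robot with about 1 N.
- jar: Loose clear jar with a red lid, 84 mm across, 140 mm high, standing on the table to the left of the machine; origin at the centre of its underside. Bystander.
- basket: Loose red slatted plastic basket, 160 x 120 x 80 mm, on the table to the right of the machine; origin at the centre of its underside. Bystander.
- stack_a: Loose stack of silver coins, 26 mm across, 29 mm high, standing on the machine's left ledge beside the lid; origin at the centre of its underside. Bystander.
- stack_b: Loose stack of brass coins, 26 mm across, 24 mm high, standing on the machine's right ledge beside the lid; origin at the centre of its underside. Bystander.

How it is judged:
By the outcome, as a careful person would: the job done as asked, in the order asked, and still so for the second after the job is handed in, with the robot touching nothing.
It also fails if it takes over 64 s, if anything falls off the work surface, if the arm or the gripper's body presses on something with over 40 N, if the wrist force passes 120 N, or if a joint passes its speed limit or range.

ROBOT

A 6-joint arm with a two-finger parallel gripper is mounted at the origin on the work surface. World frame = base frame: x ahead of the robot, y to its left, z up, the work surface at z = 0. Lengths are in m, angles in rad, forces in N, time in s.
With the tool pointing down it reaches from about 0.275 to 0.875 m from the base axis. Payload 12.5 kg.
Tool frame: the origin (TCP) lies on the centre line of the jaws, within the pads' length; the fingertips stand manip.finger_overhang ahead of it and the grasp point (between the pads) lies 6 mm ahead of it (manip.finger_overhang is the distance from the TCP to the fingertips, in m); z points along the fingers, y is the line along which they close (so a half turn about z gives the same grasp; the last joint's range is limited). The gripper opens to 85 mm and grips with 20 to 120 N. Pads are 22 mm wide; open, the fingers measure 114 mm over their backs; the gripper's body (76 mm by 85 mm) begins 54 mm behind the grasp point. The pads swing forward as they close: fully open they stand 13 mm farther back than shut.
Start: joints at [1.144, 0.351, 1.652, -0, 1.139, -0.085], TCP at [0.184, 0.518, 0.256] pointing down, gripper open.
Joint ranges: [-2.75, 2.75], [-0.79, 2.1], [0.01, 2.65], [-1.57, 4.71], [0.07, 3.14], [-2.87, 2.87]. Speed limits (rad/s): [2.22, 2.22, 2.79, 3.14, 3.14, 3.14].

INTERFACE

Orientations are given as a rotation vector (axis times angle).
In Python, from rig import manip gives the robot as it stands.
- The arm moves only by the shell command python3 -m inch 'ROWS' [OPENING] [FORCE]. ROWS is a JSON object of lists of equal length, an entry for each row: "delta_pos": the shift along the world's x, y, z scaled (see below), a list of three; "dr": the turn, a rotation vector about the world's x, y, z scaled (see below), a list of three. A call has 1 to 8 rows; each row is the pose to reach, as a shift and turn from the pose commanded when the call began, turning the shorter way round; what a row does not reach only later rows make up. The controller multiplies each number of a shift by 0.15 m and each number of a turn by 180 degrees. A row lasts 1/12 s, in which the tool goes at most 41.7 mm and 7.16 degrees, less where a joint would pass 70% of its speed; a pose out of reach is approached as far as the arm can. A call with a number of a shift or a turn outside -1 to 1 is refused whole. A call with a gripper value outside its range is refused whole. OPENING is the gripper command: -1 is fully open, 1 is shut, values between are in proportion, set as the call begins (- or left out, the last holds). The fingers move at their own pace and stop on an object; FORCE is the grip in N (left out, the last holds). Time passes only in rows, so rows that repeat a pose let the fingers close. It gives the time, the measured TCP pose, the force, the opening and the grip force at its end, in the units of the state.
- manip.get_obs(): the state, without advancing time (a new reading comes with each control period).
- manip.snapshot(name): name is "scene" or "top" or "wrist"; returns a dict with "pixels" (400x640x3 uint8, red, green, blue), "K" (3x3 intrinsics, pixels), "world_from_camera" (4x4, takes a point from camera to world coordinates). Camera axes: x right, y up, looking along -z (the intrinsics and any distortion apply to the point x, -y, -z); pixel columns grow to the right and rows downward; lengths in m; the calibration is good to about 2 mm. A picture is of the moment at which its call begins. There is no depth.
- manip.sign_off(): hands the job in; it is judged then, once.
The state is a dict: "t": time; "qpos": joint angles; "qd": joint speeds; "effort": joint torques, N m; "tool_pos": TCP position; "orientation": TCP orientation; "contact_force": force on the tool from outside, world axes, zero at the start; "torque": the same for the moment, N m; "opening": finger opening in m; "grip_force": force on a finger pad.
Only numpy, scipy, OpenCV 4.12 (cv2) and the standard library are available. Lean on these libraries where they do the work, as an engineer would, in place of code of your own. Each camera call takes 0.05 s, during which the arm holds its last target. There are 200 camera calls.

## Working session

There is one attempt and no reset: what is moved stays moved. The work goes in short steps, Python scripts to look and compute and a shell command to move; the robot and the scene stay as the last step left them, time stands still between calls to the robot, and variables do not carry over. Pictures are saved under pics/ and viewed, at most 10 in all, crops included, and the job is handed in when it is done.

```bash
mkdir -p pics; python3 - <<'E'
from rig import manip
import cv2,numpy as np
for n in("scene","top"):
    s=manip.snapshot(n);cv2.imwrite(f"pics/{n}1.png",s["pixels"][:,:,::-1]);print(n,np.round(s["K"],1).tolist(),np.round(s["world_from_camera"],3).tolist())
print(manip.finger_overhang,manip.get_obs())
E
```

```text
scene [[468.2, 0.0, 322.4], [0.0, 468.2, 197.4], [0.0, 0.0, 1.0]] [[-0.76, -0.611, 0.22, 0.792], [0.65, -0.717, 0.251, 0.312], [0.004, 0.334, 0.943, 1.127], [0.0, 0.0, 0.0, 1.0]]
top [[382.3, 0.0, 322.2], [0.0, 382.3, 203.7], [0.0, 0.0, 1.0]] [[0.015, 0.998, -0.056, 0.512], [-1.0, 0.016, 0.016, 0.05], [0.017, 0.055, 0.998, 1.173], [0.0, 0.0, 0.0, 1.0]]
0.025 {'t': 0.1, 'qpos': array([ 1.14437889e+00,  3.51142983e-01,  1.65236790e+00,  1.30672757e-05,
        1.13907710e+00, -8.46120932e-02]), 'qd': array([ 0.00119305, -0.00146995, -0.00059564,  0.00101562,  0.00161806,
       -0.00026541]), 'effort': array([-5.67573261e-04, -5.06822956e+01, -2.91879022e+01, -1.23919904e-04,
        2.63613125e-03,  1.07845193e-05]), 'tool_pos': array([0.18422116, 0.51794382, 0.25583083]), 'orientation': array([-5.34260431e-01, -3.09556380e+00,  1.50787481e-03]), 'contact_force': array([-0.20003286,  0.66632261,  0.25519526]), 'torque': array([ 0.01759387, -0.00265186,  0.00871772]), 'grip_force': 0.0, 'opening': 0.08570884305402833}
```

View pics/top1.png

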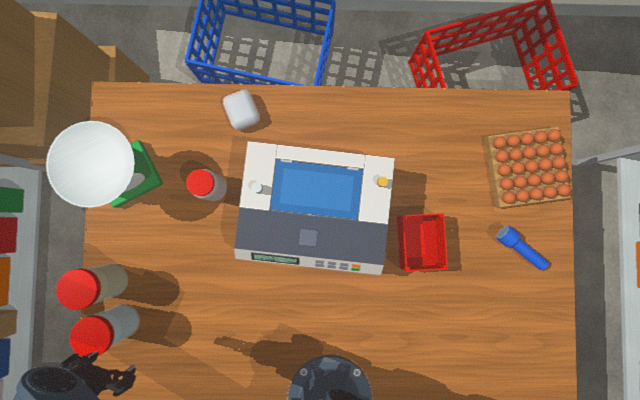

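View pics/scene1.png

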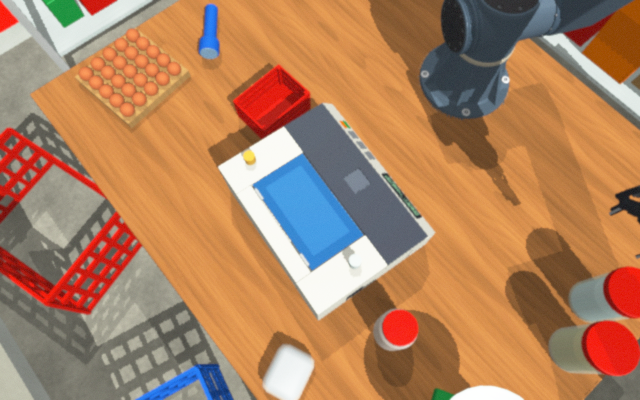

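The top view shows the button plate near (308,237), the lid's front corners near (272,212) and (359,219), and the jar, basket and stacks clear of the panel. In the scene view the button is near (357,181).

```bash
cat > h.py <<'E'
import numpy as np
def ray(s,u,v,z):
    K,T=np.array(s["K"]),np.array(s["world_from_camera"])
    d=np.linalg.inv(K)@[u,v,1];d=T[:3,:3]@[d[0],-d[1],-d[2]];o=T[:3,3]
    return (o+d*(z-o[2])/d[2]).round(4)
E
python3 - <<'E'
from rig import manip
import cv2,numpy as np
from h import ray
t=manip.snapshot("top");s=manip.snapshot("scene")
print("button",ray(t,308,237,.148),ray(s,357,181,.148))
for p in((272,212),(358,219),(277,160),(363,164),(239,208),(386,222),(235,248),(383,265)):print(p,ray(t,*p,.15))
c=t["pixels"][130:280,220:410,::-1];cv2.imwrite("pics/c.png",cv2.resize(c,None,fx=4,fy=4,interpolation=cv2.INTER_CUBIC))
E
```

```text
button [0.4796 0.0699 0.148 ] [0.4796 0.0716 0.148 ]
(272, 212) [0.5448 0.1671 0.15  ]
(358, 219) [ 0.5297 -0.0631  0.15  ]
(277, 160) [0.6849 0.1569 0.15  ]
(363, 164) [ 0.6783 -0.0751  0.15  ]
(239, 208) [0.554  0.2552 0.15  ]
(386, 222) [ 0.5228 -0.1383  0.15  ]
(235, 248) [0.4477 0.2629 0.15  ]
(383, 265) [ 0.4083 -0.131   0.15  ]
```

View pics/c.png

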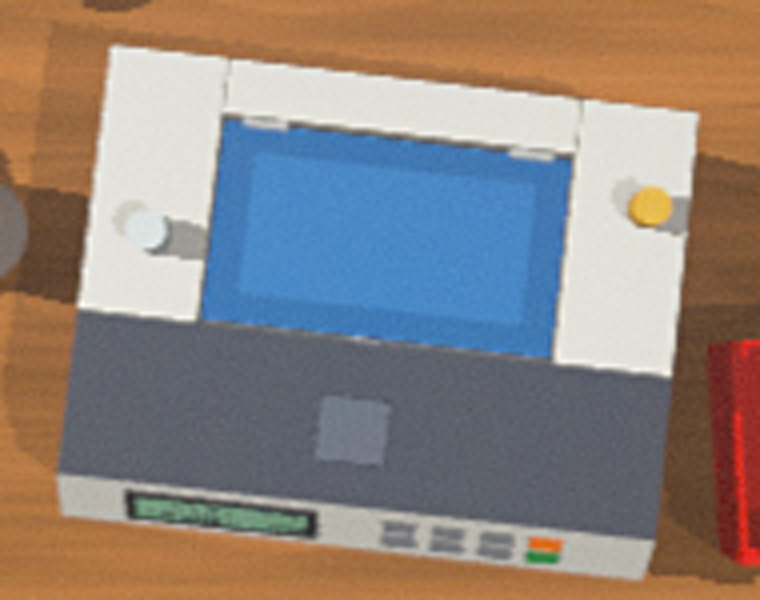

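The enlarged crop puts the button at (353,430), which is full-image (308.2,237.5). That gives (0.478, 0.070), and both cameras agree to within 2 mm. The machine's yaw is about -5°. Next I close the fingers and go above the button.

```bash
python3 -m inch '{"delta_pos":[[0.65,-1,0],[0.65,-1,0],[0.65,-1,0],[0.65,-1,0],[0.65,-1,0]],"dr":[[0,0,0.028],[0,0,0.028],[0,0,0.028],[0,0,0.028],[0,0,0.028]]}' 1 40
python3 -m inch '{"delta_pos":[[0.65,-1,0],[0.65,-1,0],[0.65,-1,0],[0.65,-1,0],[0.65,-1,0]],"dr":[[0,0,0.028],[0,0,0.028],[0,0,0.028],[0,0,0.028],[0,0,0.028]]}'
python3 -m inch '{"delta_pos":[[0.65,-1,0],[0.65,-1,0],[0.65,-1,0],[0.65,-1,0],[0.65,-1,0],[0.65,-1,0]],"dr":[[0,0,0.028],[0,0,0.028],[0,0,0.028],[0,0,0.028],[0,0,0.028],[0,0,0.028]]}'
python3 - <<'E'
from rig import manip
import cv2
s=manip.snapshot("wrist");cv2.imwrite("pics/w1.png",s["pixels"][:,:,::-1])
E
```

```text
t: 0.62
tool_pos: [0.2834, 0.3647, 0.2562]
orientation: [0.401, 3.116, -0.002]
contact_force: [-0.2, 0.3, 0.6]
opening: 0.0257
grip_force: 0.0
t: 1.03
tool_pos: [0.3812, 0.2147, 0.2564]
orientation: [0.264, 3.13, -0.001]
contact_force: [-1.0, 0.6, 0.1]
opening: 0.0
grip_force: 0.0
t: 1.53
tool_pos: [0.478, 0.0659, 0.256]
orientation: [-0.128, -3.139, 0.0]
contact_force: [0.4, 0.4, -0.1]
opening: 0.0
grip_force: 0.0
```

View pics/w1.png

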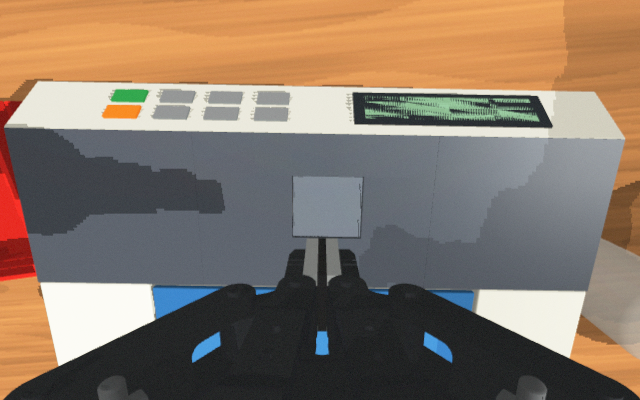

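The wrist view shows the whole button at pixels 293–361 × 177–237, centre (327,207), with the fingertips near (322,240).

```bash
python3 - <<'E'
from rig import manip
from h import ray
s=manip.snapshot("wrist")
print(ray(s,327,207,.148)); print(s["world_from_camera"][:3,3])
a,b=ray(s,153,287,.15),ray(s,473,290,.15);print("lid edge corners",a,b,(a+b)/2)
E
python3 -m inch '{"delta_pos":[[0,0,-0.2],[0,0,-0.4],[0,0,-0.45],[0,0,-0.48],[0,0,-0.48]],"dr":[[0,0,0],[0,0,0],[0,0,0],[0,0,0],[0,0,0]]}'
```

```text
[0.4799 0.0717 0.148 ]
[0.41205087 0.07351394 0.37397995]
lid edge corners [ 0.5297 -0.0594  0.15  ] [0.5511 0.1732 0.15  ] [0.5404 0.0569 0.15  ]
t: 2.05
tool_pos: [0.4765, 0.069, 0.1844]
orientation: [-0.121, -3.139, -0.0]
contact_force: [0.8, -0.1, -0.4]
opening: -0.0003
grip_force: 0.0
```

The button is at (0.480, 0.072) and the lid-edge middle at (0.540, 0.057), with the edge spanning 234 mm against the stated 236. Next I feel down lightly, then press.

```bash
python3 -m inch '{"delta_pos":[[0.02,0.015,-0.03],[0.02,0.015,-0.055],[0.02,0.015,-0.07],[0.02,0.015,-0.08],[0.02,0.015,-0.08]],"dr":[[0,0,0],[0,0,0],[0,0,0],[0,0,0],[0,0,0]]}'
python3 -m inch '{"delta_pos":[[0,0,-0.01],[0,0,-0.02],[0,0,-0.02]],"dr":[[0,0,0],[0,0,0],[0,0,0]]}'
```

```text
t: 2.47
tool_pos: [0.48, 0.0705, 0.1725]
orientation: [0.123, 3.139, 0.0]
contact_force: [-1.3, 1.5, 3.3]
opening: 0.0
grip_force: 1.0
t: 2.72
tool_pos: [0.48, 0.0705, 0.1693]
orientation: [0.122, 3.139, 0.0]
contact_force: [1.0, 1.4, 1.7]
opening: 0.0001
grip_force: 1.2
```

Contact was light (about 3 N) and the plate gives like the spring button. Pressing on to about 10 mm below the panel, then lifting.

```bash
python3 -m inch '{"delta_pos":[[0,0,-0.015],[0,0,-0.03],[0,0,-0.035],[0,0,-0.035],[0,0,-0.035]],"dr":[[0,0,0],[0,0,0],[0,0,0],[0,0,0],[0,0,0]]}'
python3 - <<'E'
from rig import manip
import cv2
s=manip.snapshot("scene");cv2.imwrite("pics/s2.png",cv2.resize(s["pixels"][80:340,200:460,::-1],None,fx=2,fy=2))
E
```

```text
t: 3.13
tool_pos: [0.4799, 0.0703, 0.1642]
orientation: [0.122, 3.139, -0.0]
contact_force: [-5.5, 1.0, 12.9]
opening: -0.0
grip_force: 6.6
```

View pics/s2.png

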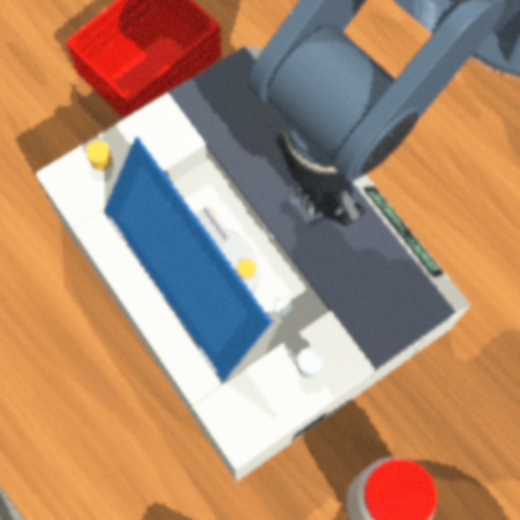

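The lid has sprung up, with its free edge running from about (137,140) to (270,320) in the crop, and the stacks are still standing. I lift off the button and approach the lid.

```bash
python3 -m inch '{"delta_pos":[[0,0,0.15],[0,0,0.4],[0,0,0.65],[0,0,0.77],[0,0,0.77]],"dr":[[0,0,0],[0,0,0],[0,0,0],[0,0,0],[0,0,0]]}'
python3 -m inch '{"delta_pos":[[0.2,-0.03,0],[0.4,-0.06,0],[0.6,-0.08,0],[0.66,-0.09,0],[0.66,-0.09,0]],"dr":[[0,0,0],[0,0,0],[0,0,0],[0,0,0],[0,0,0]]}'
python3 - <<'E'
from rig import manip
import cv2
s=manip.snapshot("scene");cv2.imwrite("pics/s3.png",cv2.resize(s["pixels"][80:340,200:460,::-1],None,fx=2,fy=2))
E
```

```text
t: 3.6
tool_pos: [0.4812, 0.0704, 0.2833]
orientation: [0.122, 3.133, 0.0]
contact_force: [0.3, 0.2, 0.6]
opening: -0.0001
grip_force: 0.0
t: 4.02
tool_pos: [0.5798, 0.0564, 0.2777]
orientation: [-0.123, -3.137, 0.001]
contact_force: [-0.4, 0.3, 0.9]
opening: 0.0002
grip_force: 0.0
```

View pics/s3.png

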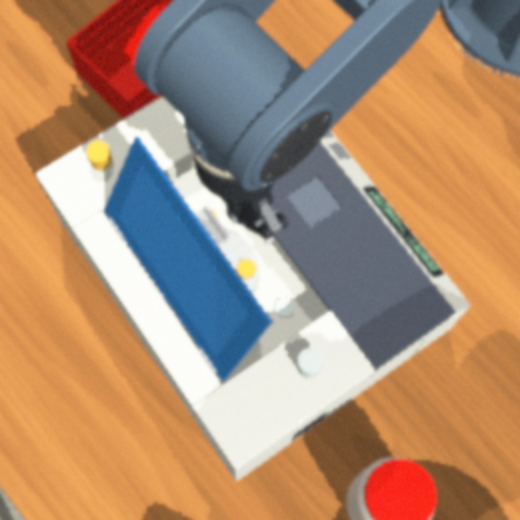

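The closed fingers are in front of the lid's middle, near (270,215), with about 30 mm to go. I push along the machine's x.

```bash
python3 -m inch '{"delta_pos":[[0.08,-0.01,0],[0.14,-0.01,0],[0.19,-0.02,0],[0.24,-0.02,0],[0.29,-0.03,0],[0.34,-0.03,0],[0.39,-0.04,0],[0.42,-0.04,0]],"dr":[[0,0,0],[0,0,0],[0,0,0],[0,0,0],[0,0,0],[0,0,0],[0,0,0],[0,0,0]]}'
python3 -m inch '{"delta_pos":[[0.05,0,0],[0.1,-0.01,0],[0.15,-0.01,0],[0.2,-0.02,0],[0.25,-0.02,0],[0.3,-0.03,0],[0.34,-0.03,0],[0.34,-0.03,0]],"dr":[[0,0,0],[0,0,0],[0,0,0],[0,0,0],[0,0,0],[0,0,0],[0,0,0],[0,0,0]]}'
python3 - <<'E'
from rig import manip
import cv2
s=manip.snapshot("scene");cv2.imwrite("pics/s4.png",cv2.resize(s["pixels"][80:340,200:460,::-1],None,fx=2,fy=2))
E
```

```text
t: 4.73
tool_pos: [0.6426, 0.0507, 0.2794]
orientation: [0.123, 3.139, -0.0]
contact_force: [-0.1, -0.2, 0.2]
opening: 0.0
grip_force: 0.2
t: 5.4
tool_pos: [0.6898, 0.0465, 0.279]
orientation: [-0.122, -3.126, 0.001]
contact_force: [-30.8, -0.6, 9.4]
opening: -0.0001
grip_force: 14.9
```

View pics/s4.png

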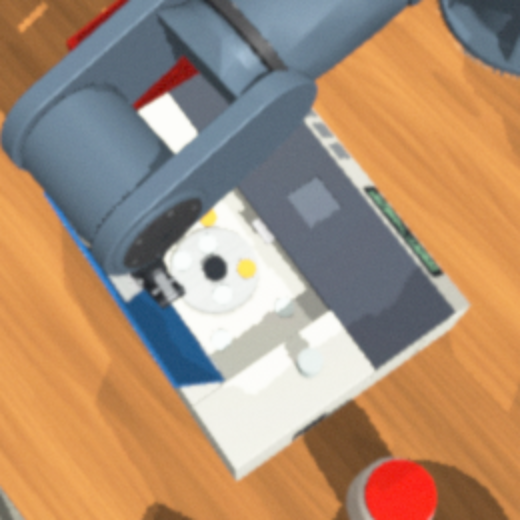

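The lid leans back past upright, and the 31 N shows it has reached its stop. I back off at once.

```bash
python3 -m inch '{"delta_pos":[[-0.1,0.01,0],[-0.3,0.03,0],[-0.5,0.05,0.1],[-0.7,0.07,0.2],[-0.9,0.08,0.3],[-1,0.09,0.4],[-1,0.09,0.4]],"dr":[[0,0,0],[0,0,0],[0,0,0],[0,0,0],[0,0,0],[0,0,0],[0,0,0]]}'
python3 -m inch '{"delta_pos":[[-0.2,0,0],[-0.4,0,0],[-0.6,0,0],[-0.7,0,0],[-0.7,0,0],[-0.7,0,0]],"dr":[[0,0,0],[0,0,0],[0,0,0],[0,0,0],[0,0,0],[0,0,0]]}'
python3 - <<'E'
from rig import manip
import cv2,numpy as np
s=manip.snapshot("scene")["pixels"];t=manip.snapshot("top")["pixels"]
cv2.imwrite("pics/s5.png",np.hstack([s[40:360,180:480],t[60:380,180:460]])[:,:,::-1])
E
```

```text
t: 6.03
tool_pos: [0.5419, 0.0603, 0.3433]
orientation: [0.121, 3.134, 0.001]
contact_force: [-0.7, 0.7, 0.3]
opening: -0.0005
grip_force: 0.0
t: 6.53
tool_pos: [0.4386, 0.0599, 0.3398]
orientation: [0.122, 3.138, 0.0]
contact_force: [0.5, 0.2, 0.3]
opening: 0.0002
grip_force: 0.0
```

View pics/s5.png

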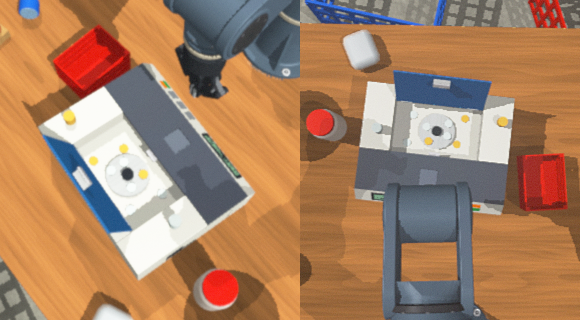

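The lid stands open, leaning back past upright (left half, about (85,180)). The stacks, jar and basket are where they were, and the arm is clear.

```bash
python3 -c "
from rig import manip
print(manip.sign_off())"
```

```text
the job is handed in; nothing more can be done
None
```

I pressed the release button, pushed the sprung lid back past upright to its stop where it stands open by itself, left the jar, basket and both coin stacks in place, and handed the job in at about 6.6 s; no verdict was returned.

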